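# Lock the portafilter into the espresso machine

### The job

Get the espresso machine ready for brewing: take the portafilter by its wooden handle, bring it under the brewing head with the handle about 40 degrees round to the left of the machine's front, feel its two lugs up through the gates of the head until the rim meets the gasket, then turn the handle towards the front (anticlockwise seen from above) right up to its stop, so that it is locked fully home, and let go. Do not force it against the head at any time, and leave the other things on the worktop where they stand.

Things in the scene. Friction and masses are not known exactly. Their poses are not given: they have to be found in the camera images.
- portafilter: portafilter: steel cup 70 mm across, 56 mm high, with a dark wooden handle; about 0.25 kg, its centre of mass 25 mm from the cup's axis towards the handle. Origin: centre of the cup's underside, z along the cup's axis. The handle points along its own -x, two lugs along its own +y and -y. The rim is bevelled to 64 mm across at its top. It stands on the worktop at the start.
- handle_grip (a point): where to hold the portafilter: on the wooden handle, 100 mm along -x from the cup's axis, 30 mm above its underside. The wood is level, flat-sided, 24 mm wide and 24 mm high, from 61 to 155 mm from the axis; a thin neck joins it to the cup. Axes as the portafilter's. Hold it firmly, so that it does not tilt in the grip.
- espresso_machine: slim steel espresso machine, fixed, 180 mm wide, 270 mm high without the cups on top. Origin: on the worktop straight under the axis of its round brewing head; front along its own -x, +y on the side of the robot's left. The body begins 55 mm behind that axis; the drip tray, 46 mm high, reaches 80 mm in front of it; a steam pipe hangs 87 mm to the right, 34 mm behind.
- head_mouth (a point): centre of the brewing head's open underside, 185 mm up, axes as the machine's. The head is 106 mm across and 47 mm high. A ring in it, flush with the mouth, 75 mm clear inside, has two gates, 180 degrees apart; a lug has 3 degrees of play either way there. They take the lugs at a portafilter yaw of the machine's minus 40 degrees, but the hidden ring may sit up to 14 degrees either way: feel.
- tamper: steel coffee tamper with a wooden knob, 53 mm across, 81 mm high, upright; origin under its centre; bystander
- tea_box: black carton of tea, 68 x 131 x 107 mm; origin under its centre; bystander
- spice_jar: spice jar with a dark cap, 41 mm across, 105 mm high; origin under its centre; bystander
- tall_cup: patterned cup without a handle, 81 mm across, 121 mm high; origin under its centre; bystander
- black_flask: black drinking bottle, 68 mm across, 155 mm high; origin under its centre; bystander
- white_mug: white mug, 80 mm across, 88 mm high; origin under the middle of mug and handle; bystander
- spread_tub: green tub of spread, 96 x 137 x 53 mm; origin under its centre; bystander
- left_lug (a point): outer end of the lug on the portafilter's own +y side, 45 mm from the axis and 46 mm above the underside (an equal lug is on the -y side). Each lug is 14 mm wide with round flanks and 8 mm high (42 to 50 mm above the underside).
- gasket_face (a point): centre of the gasket in the head, 19.5 mm above the mouth. With the lugs in the gates the cup's rim meets it when the portafilter's origin is 36.5 mm below the mouth; lugs that miss the gates meet the ring at 50 mm below already. The gasket is sprung: it gives from about 10 N on, 2.5 N per mm, for 5 mm.
- lug_seat (a point): on the head's axis, 8.5 mm above the mouth, where the lugs' undersides end. Turned anticlockwise from above, the lugs run free for about 20 degrees, climb ramps that draw the portafilter up, level out at 41 and meet a hard stop 45 degrees from the gates; the origin is then 34 mm below the mouth and stays so. Takes 0.2 to 0.7 N m about the axis, past 1.2 at the stop; the other way is blocked.

How it is judged:
On the way, in this order (a step that is already met when the one before it is completed fails the run):
1. the portafilter has been lifted clear of the worktop (height (world z) of portafilter above 0.04 m), for 0.1 s.
2. its lugs are up through the gates of the brewing head (z of portafilter in the frame of head_mouth above -0.039 m and horizontal distance between portafilter and head_mouth below 0.006 m), for 0.1 s.
At the end, for the whole second after the job is handed in: the portafilter hangs locked in the brewing head by itself: drawn up to within about 1 mm of its fully home height (origin at most 34.4 mm below the mouth), on the head's axis within 5 mm, level within 3.4 degrees, at rest (z of portafilter in the frame of head_mouth above -0.0344 m and horizontal distance between portafilter and head_mouth below 0.005 m and angle between portafilter's own z axis and vertical below 0.06 rad and linear speed of portafilter below 0.01 m/s); the robot touches nothing.
It fails at once if the portafilter is forced against the machine (contact forces between them adding up to more than 110 N; locked at rest they are about 45 N, and 0.1 N m more at the stop adds about 2.5 N) (contact force between portafilter and espresso_machine above 110 N).
It fails at once if the machine is pushed with the robot (more than 20 N) (contact force between any of the fingers, the arm and espresso_machine above 20 N).
It fails at once if a bystander is moved by more than 30 mm (distance of any of tamper, tea_box, spice_jar, tall_cup, black_flask, white_mug, spread_tub from where it was at the start of the episode above 0.03 m).
It also fails if it takes over 72 s, if anything falls off the work surface, if the arm or the gripper's body presses on something with over 40 N, if the wrist force passes 120 N, or if a joint passes its speed limit or range.

### The arm

A 7-joint arm with a two-finger parallel gripper is mounted at the origin on a cart in front of the work surface, level with it; the furniture and walls round the work are solid. World frame = base frame: x ahead of the robot, y to its left, z up, the work surface at z = 0. Lengths are in m, angles in rad, forces in N, time in s.
With the tool pointing down it reaches from about 0.4 to 0.85 m from the base axis. Payload 10.4 kg.
Tool frame: the origin (TCP) lies on the centre line of the jaws, within the pads' length; the fingertips stand 11 mm ahead of it and the grasp point (between the pads) lies 8 mm behind it (tip_reach is the distance from the TCP to the fingertips, in m); z points along the fingers, y is the line along which they close (so a half turn about z gives the same grasp; the last joint's range is limited). The gripper opens to 85 mm and grips with 20 to 120 N. Pads are 22 mm wide; open, the fingers measure 114 mm over their backs; the gripper's body (76 mm by 85 mm) begins 54 mm behind the grasp point. The pads swing forward as they close: fully open they stand 13 mm farther back than shut.
Start: joints at [1.25, 0.332, -0.065, 1.46, 0.022, 1.35, -0.088], TCP at [0.183, -0.598, 0.242] pointing down, gripper open.
Joint ranges: [-2.6, 2.6], [-0.5, 2.12], [-1.47, 1.34], [0.16, 2.42], [-1.27, 4.41], [0.06, 2.06], [-2.6, 2.6]. Speed limits (rad/s): [2.22, 2.22, 2.79, 2.79, 3.14, 3.14, 3.14].

### API

Orientations are given as a unit quaternion [x, y, z, w].
In Python, from workcell import get_obs, camera, hand_in, tip_reach gives the robot as it stands. The module is installed in compiled form; this text tells all that it offers.
- The arm moves only by the tool move_arm, never from a script. Its argument "plan" is a list of rows, each an object with "delta_pos": the shift along the tool's x, y, z in shares of 0.75 m (1.0 is 0.75 m), a list of three; "turn": the turn, a rotation vector about the tool's x, y, z in parts of the range, where 1.0 means 120 degrees, a list of three; "fingers": the closure, from 0 (fully open) to 1 (shut). A call has 1 to 12 rows; each row is the pose to reach, as a shift and turn from the pose commanded when the call began, along the tool's axes at that moment; what a row does not reach only later rows make up. A row lasts 1/8 s, in which the tool goes at most 62.5 mm and 10.7 degrees, less where a joint would pass 70% of its speed; a pose out of reach is approached as far as the arm can. A shift or turn number past 1, either way, is cut back to 1. A call with a gripper value outside its range is refused whole. The fingers move at their own pace and stop on an object; "force" is the grip in N (left out, the last holds). Time passes only in rows, so rows that repeat a pose let the fingers close. It gives the time, the measured TCP pose, the force, the opening and the grip force at its end, in the units of the state.
- get_obs(): the state, without advancing time (a new reading comes with each control period).
- camera(name): name is "side" or "top" or "wrist"; returns a dict with "color" (420x560x3 uint8, red, green, blue), "range_z" (420x560 float32, m along the optical axis (not along the pixel's ray), 0 where there is no reading), "fx", "fy", "cx", "cy" (pixels), "R" (3x3) and "t" (3): a world point X has camera coordinates R X + t; the wrist camera has in their place "tool_from_camera" (4x4, takes a point from camera to tool coordinates, whose origin is the TCP and whose axes are the flange's). Camera axes: x right, y down, z forward; pixel columns grow to the right and rows downward; lengths in m; the calibration is good to about 2 mm. A picture is of the moment at which its call begins: read the wrist's pose just before it.
- hand_in(): hands the job in; it is judged then, once.
The state is a dict: "clock": time; "joint_pos": joint angles; "joint_velocities": joint speeds; "tau": joint torques, N m; "position": TCP position; "ee_rot": TCP orientation; "ft_force": force on the tool from outside, world axes, zero at the start; "torque": the same for the moment, N m; "grip_width": opening from 0.0 (shut) to 1.0 (fully open); "grasp_force": force on a finger pad.
Only numpy, scipy, OpenCV 4.12 (cv2) and the standard library are available. Lean on these libraries where they do the work, as an engineer would, in place of code of your own. Each camera call takes 0.05 s, during which the arm holds its last target. There are 200 camera calls.

## Working session

There is one attempt and no reset: what is moved stays moved. The work goes in short steps, Python scripts to look and compute and a tool call to move; the robot and the scene stay as the last step left them, time stands still between calls to the robot, and variables do not carry over. Pictures are saved under pics/ and viewed, at most 10 in all, crops included, and the job is handed in when it is done.

Besides the shell and the picture viewer there is one more tool, called after ">>>" as name(argument=value, ...) on one line, values as JSON. move_arm: Moves the arm, as the interface text tells. Its arguments: {"type":"object","properties":{"plan":{"type":"array","items":{"type":"object","properties":{"delta_pos":{"type":"array","items":{"type":"number"}},"turn":{"type":"array","items":{"type":"number"}},"fingers":{"type":"number"}}}},"force":{"type":"number"}},"required":["plan"]}

```bash
mkdir -p pics; cat > h.py <<'E'
import numpy as np, cv2
from workcell import get_obs, camera, hand_in, tip_reach
from scipy.spatial.transform import Rotation as Ro
def pts(c):
    z=c["range_z"]; v,u=np.mgrid[:z.shape[0],:z.shape[1]]
    P=np.stack([(u-c["cx"])/c["fx"]*z,(v-c["cy"])/c["fy"]*z,z],-1)
    return (P-c["t"])@c["R"]   # R^T (P-t)
def save(c,n): cv2.imwrite("pics/"+n,c["color"][:,:,::-1])
E
python3 - <<'E'
from h import *
import pickle
o=get_obs(); print({k:np.round(v,3) for k,v in o.items()}, tip_reach)
d={n:camera(n) for n in("side","top")}
pickle.dump(d,open("c.pkl","wb"))
for n,c in d.items(): save(c,n+".png"); print(n,c["fx"],c["cx"],c["cy"],-c["R"].T@c["t"],c["R"][2])
E
```

```text
{'clock': np.float64(0.0), 'joint_pos': array([ 1.25 ,  0.333, -0.065,  1.461,  0.022,  1.35 , -0.089]), 'joint_velocities': array([ 0.001, -0.   , -0.001,  0.002, -0.002, -0.002, -0.001]), 'tau': array([ 1.0000e-03, -6.2545e+01,  5.0000e-02, -3.9160e+01,  1.6000e-02,
        1.0000e-02, -0.0000e+00]), 'position': array([ 0.183, -0.597,  0.242]), 'ee_rot': array([ 0.989,  0.148, -0.   , -0.001]), 'ft_force': array([-0.623, -0.405, -0.092]), 'torque': array([ 0.015, -0.005, -0.07 ]), 'grasp_force': np.float64(0.0), 'grip_width': np.float64(1.0)} 0.011
side 485.44710782162963 283.1151054081401 208.2622067921503 [-0.29679254  0.07939657  1.47060669] [ 0.56179621 -0.04211953 -0.82620274]
top 527.2289355120317 283.43200042558277 218.75850498022396 [-0.12691251  0.12036751  1.52635343] [ 0.45043662 -0.06344817 -0.89055105]
```

View pics/side.png

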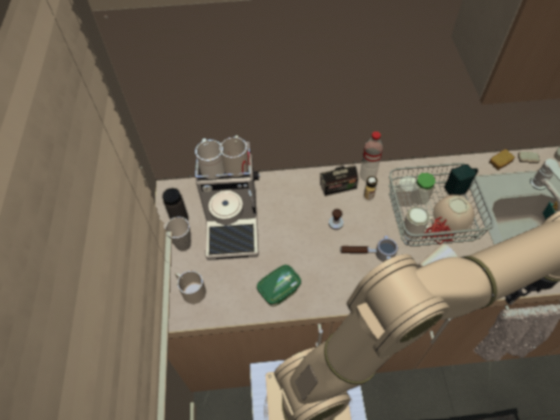

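View pics/top.png

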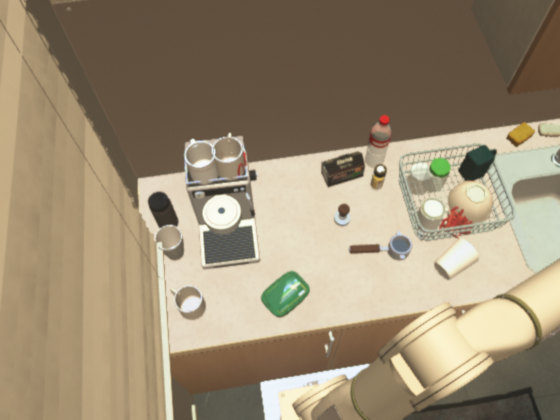

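The two views show the portafilter with its handle at about (342–368, 250) and its cup at about (388, 249) in the side view, and at (350–380, 248) and (400, 246) in the top view. The brewing head's disc is at about (225, 204) in the side view and (221, 213) in the top view, with the drip tray in front. The portafilter handle points to the robot's left.

```bash
python3 - <<'E'
from h import *
import pickle
d=pickle.load(open("c.pkl","rb"))
for n,c in d.items():
    P=pts(c); rgb=c["color"].astype(int); z=P[...,2]
    print("==",n)
    def rep(name,m):
        Q=P[m]; 
        if len(Q)<10: print(name,len(Q));return
        ctr,(w,h),a=cv2.minAreaRect(Q[:,:2].astype(np.float32)); print(name,len(Q),"rect",np.round(ctr,4),np.round((w,h),3),round(a,1),"med",np.round(np.median(Q,0),4))
        return Q
    u0,v0=(225,204) if n=="side" else (221,213)
    v,u=np.mgrid[:420,:560]
    near=(abs(u-u0)<32)&(abs(v-v0)<32)
    # head top surface
    print("z hist near",np.histogram(z[near],bins=np.arange(0.03,0.33,0.01)))
    m=near&(z>.223)&(z<.245)
    Q=rep("headtop",m)
    # machine box region
    box=(abs(u-u0)<45)&(v>v0-75)&(v<v0+65)
    rep("tray",box&(z>.03)&(z<.055))
    rep("bodytop",box&(z>.262)&(z<.278))
    # portafilter
    uu,vv=(365,250) if n=="side" else (380,247)
    b=(abs(u-uu)<40)&(abs(v-vv)<22)&(z>.012)&(z<.1)
    Q=rep("pf",b)
    dark=b&(rgb.sum(-1)<210)&(rgb[...,0]>rgb[...,2]+10)
    Q=rep("handle",dark&(u<uu+5))
    if Q is not None:
        mu=Q.mean(0);w,V=np.linalg.eigh(np.cov(Q[:,:2].T));print("hdl mean",mu,"dir",V[:,1],np.percentile(Q[:,2],[10,50,90]))
        t=(Q-mu)[:,:2]@V[:,1];print("ext",t.min(),t.max())
    cup=b&~dark&(z>.05); Q=rep("cup rim",cup)
    if Q is not None and len(Q)>5: print(cv2.minEnclosingCircle(Q[:,:2].astype(np.float32)))
E
```

```text
== side
z hist near (array([200, 509,  60,  33,  30,  28,  26,  29,  38,  36,  41,  33,  36,
        42,  47,  76, 113, 127, 186, 663, 235, 121, 147, 245, 174,  86,
        82,  12,   0,   0]), array([0.03, 0.04, 0.05, 0.06, 0.07, 0.08, 0.09, 0.1 , 0.11, 0.12, 0.13,
       0.14, 0.15, 0.16, 0.17, 0.18, 0.19, 0.2 , 0.21, 0.22, 0.23, 0.24,
       0.25, 0.26, 0.27, 0.28, 0.29, 0.3 , 0.31, 0.32, 0.33]))
headtop 809 rect [0.6097 0.1695] [0.139 0.194] 14.5 med [0.5946 0.1915 0.2284]
tray 2084 rect [0.6992 0.2102] [0.336 0.396] 89.1 med [0.5736 0.1948 0.0427]
bodytop 453 rect [0.7163 0.1907] [0.178 0.166] 89.5 med [0.6512 0.1863 0.2695]
pf 719 rect [ 0.5054 -0.2775] [0.236 0.137] 83.5 med [ 0.482  -0.3076  0.0387]
handle 149 rect [ 0.4847 -0.2148] [0.083 0.021] 85.1 med [ 0.4829 -0.2142  0.0406]
hdl mean [ 0.48332102 -0.21406433  0.04017672] dir [0.10955794 0.99398041] [0.03463502 0.04063761 0.04502493]
ext -0.041815501039093296 0.04066618275348802
cup rim 143 rect [ 0.4867 -0.3451] [0.069 0.12 ] 31.4 med [ 0.4785 -0.3276  0.0542]
((0.49034082889556885, -0.3432946801185608), 0.0622898787260
[... 179 characters left out ...]
 7,   0,   0,   0]), array([0.03, 0.04, 0.05, 0.06, 0.07, 0.08, 0.09, 0.1 , 0.11, 0.12, 0.13,
       0.14, 0.15, 0.16, 0.17, 0.18, 0.19, 0.2 , 0.21, 0.22, 0.23, 0.24,
       0.25, 0.26, 0.27, 0.28, 0.29, 0.3 , 0.31, 0.32, 0.33]))
headtop 1025 rect [0.5883 0.1906] [0.117 0.174] 0.7 med [0.5888 0.1944 0.2283]
tray 2280 rect [0.7031 0.1981] [0.298 0.408] 85.6 med [0.5637 0.1917 0.043 ]
bodytop 610 rect [0.7169 0.1921] [0.179 0.172] 89.9 med [0.6508 0.1954 0.2699]
pf 859 rect [ 0.4816 -0.2881] [0.11  0.241] 3.3 med [ 0.4805 -0.3075  0.039 ]
handle 0
cup rim 173 rect [ 0.4737 -0.3214] [0.082 0.156] 21.6 med [ 0.4778 -0.3238  0.0543]
((0.4960627555847168, -0.3125471770763397), 0.08003941178321838)
```

```bash
python3 - <<'E'
from h import *
import pickle
d=pickle.load(open("c.pkl","rb"))
a=[]
for n,(x,y,w,h) in {"side":(170,160,110,110),"top":(160,160,110,110)}.items():
    a.append(cv2.resize(d[n]["color"][y:y+h,x:x+w,::-1],None,fx=3.6,fy=3.6,interpolation=cv2.INTER_CUBIC))
x=d["top"]["color"][220:280,340:430,::-1]; 
cv2.imwrite("pics/crop.png",np.hstack(a))
E
```

```text
(no output)
```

View pics/crop.png

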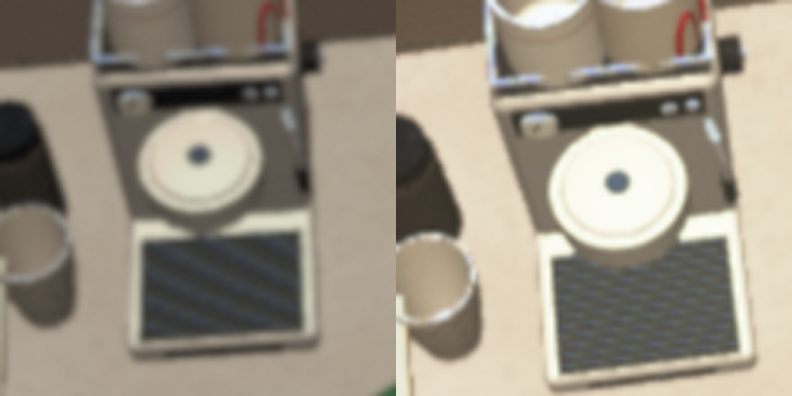

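The crops show the white round lid of the head at about (200, 160) and (618, 185) in crop pixels, with a dark dot at its centre. The tray's white frame is in front and close to square with the image.

```bash
cat >> h.py <<'E'
def cast(c,uv,z):
    uv=np.asarray(uv,float).reshape(-1,2)
    D=np.c_[(uv[:,0]-c["cx"])/c["fx"],(uv[:,1]-c["cy"])/c["fy"],np.ones(len(uv))]@c["R"]
    C=-c["R"].T@c["t"]; return C+D*((z-C[2])/D[:,2])[:,None]
def circ(X):
    A=np.c_[2*X[:,:2],np.ones(len(X))]; s=np.linalg.lstsq(A,(X[:,:2]**2).sum(1),rcond=None)[0]
    return s[:2],np.sqrt(s[2]+s[0]**2+s[1]**2)
E
python3 - <<'E'
from h import *
import pickle
d=pickle.load(open("c.pkl","rb"))
for n,c in d.items():
    print("==",n); hsv=cv2.cvtColor(c["color"],cv2.COLOR_RGB2HSV); g=cv2.cvtColor(c["color"],cv2.COLOR_RGB2GRAY)
    x0,y0=(170,160) if n=="side" else (160,160)
    u0,v0=(225.5,204) if n=="side" else (221.5,212)
    m=((g>170)).astype(np.uint8); 
    v,u=np.mgrid[:420,:560]; m[(np.hypot(u-u0,v-v0)>24)]=0
    k,lab,st,ce=cv2.connectedComponentsWithStats(m); i=1+np.argmax(st[1:,4])
    ct=max(cv2.findContours((lab==i).astype(np.uint8),0,1)[0],key=len)[:,0]
    (e,ax,an)=cv2.fitEllipse(ct); print("ell",e,ax,st[i]); 
    X=cast(c,ct,.232); print("head circ",circ(X), "n",len(ct))
    dk=(g<130)&(np.hypot(u-u0,v-v0)<9); print("dot",dk.sum(), cast(c,[u[dk].mean(),v[dk].mean()],.235))
    # tray dark grid
    q=(g<105)&(abs(u-u0-5)<34)&(v>v0+12)&(v<v0+60); q=cv2.morphologyEx(q.astype(np.uint8),cv2.MORPH_OPEN,np.ones((3,3)))
    q=cv2.morphologyEx(q,cv2.MORPH_CLOSE,np.ones((5,5)))
    ct=max(cv2.findContours(q,0,1)[0],key=len)[:,0]; X=cast(c,ct,.046)[:,:2].astype(np.float32)
    print("grid",cv2.minAreaRect(X))
    # handle
    uu,vv=(355,250) if n=="side" else (364,249)
    r,gg,b=[c["color"][...,i].astype(int) for i in range(3)]
    h=((g<85)&(r>b+15)&(abs(u-uu)<24)&(abs(v-vv)<12)).astype(np.uint8)
    ct=max(cv2.findContours(h,0,1)[0],key=len)[:,0]
    print("handle",h.sum(),cv2.minAreaRect(cast(c,ct,.036)[:,:2].astype(np.float32)),cast(c,[u[h>0].mean(),v[h>0].mean()],.036))
E
```

```text
== side
ell (225.0681610107422, 204.23532104492188) (25.96687126159668, 32.28754425048828) [209 191  33  27 666]
head circ (array([0.58074603, 0.19438853]), np.float64(0.04973772459635339)) n 83
dot 17 [[0.58402275 0.19456937 0.235     ]]
grid ((0.5761397480964661, 0.19987496733665466), (0.15782447159290314, 0.17094452679157257), 88.6234359741211)
handle 157 ((0.48764529824256897, -0.21497507393360138), (0.08731002360582352, 0.02318774163722992), 83.97434997558594) [[ 0.48573745 -0.21453489  0.036     ]]
== top
ell (221.21697998046875, 211.5123748779297) (33.472076416015625, 38.039520263671875) [ 202  194   39   35 1020]
head circ (array([0.57963359, 0.19499671]), np.float64(0.052782042955186605)) n 102
dot 19 [[0.58131155 0.19509518 0.235     ]]
grid ((0.5635285973548889, 0.19616714119911194), (0.14735758304595947, 0.1051936000585556), 88.49320220947266)
handle 67 ((0.47767677903175354, -0.2140858769416809), (0.08391425013542175, 0.007778542581945658), 83.46454620361328) [[ 0.477576   -0.21547592  0.036     ]]
```

```bash
cat >> h.py <<'E'
def Rd(psi): # tool down, tool x at yaw psi (deg)
    return Ro.from_euler('z',psi,degrees=True)*Ro.from_euler('x',180,degrees=True)
def goto(p,psi,p0=None,R0=None):
    "delta/turn from commanded pose p0,R0 (default measured)"
    o=get_obs(); 
    p0=o["position"] if p0 is None else np.array(p0); R0=Ro.from_quat(o["ee_rot"]) if R0 is None else R0
    d=R0.inv().apply(np.array(p)-p0); t=(R0.inv()*Rd(psi)).as_rotvec()
    print("delta",np.round(d,4),"turn",np.round(t,4)); return d,t
def show():
    o=get_obs(); R=Ro.from_quat(o["ee_rot"]); M=R.as_matrix()
    print("t",round(float(o["clock"]),2),"p",np.round(o["position"],4),"psi",round(np.degrees(np.arctan2(M[1,0],M[0,0])),2),"tilt z",np.round(M[:,2],4),"F",np.round(o["ft_force"],1),"M",np.round(o["torque"],2),"w",round(float(o["grip_width"]),3),"g",round(float(o["grasp_force"]),1))
E
python3 - <<'E'
from h import *
show(); goto((.483,-.2225,.2),83.7)
E
```

```text
t 0.1 p [ 0.1833 -0.5972  0.2416] psi 17.06 tilt z [-4.0e-04  1.2e-03 -1.0e+00] F [-0.7  1.3  0.1] M [-0.01  0.07  0.04] w 1.006 g 0.0
delta [ 0.3965 -0.2702  0.0419] turn [-1.2000e-03 -7.0000e-04 -1.1631e+00]
```

The rows are not in the units I measure in: shifts go in shares of 0.75 m and turns go in shares of 120 degrees. I convert before sending: 0.3965 m / 0.75 = 0.5287, -0.2702 m / 0.75 = -0.3603, -1.163 rad / 2.0944 = -0.5553.

>>> move_arm(plan=[{"delta_pos":[0.0667,-0.0453,0],"turn":[0,0,-0.0692],"fingers":0},{"delta_pos":[0.1333,-0.0907,0],"turn":[0,0,-0.1385],"fingers":0},{"delta_pos":[0.2,-0.136,0],"turn":[0,0,-0.2101],"fingers":0},{"delta_pos":[0.2667,-0.1813,0],"turn":[0,0,-0.2769],"fingers":0},{"delta_pos":[0.3333,-0.2267,0.0133],"turn":[0,0,-0.3485],"fingers":0},{"delta_pos":[0.4,-0.272,0.0267],"turn":[0,0,-0.4154],"fingers":0},{"delta_pos":[0.4667,-0.3173,0.04],"turn":[0,0,-0.487],"fingers":0},{"delta_pos":[0.5287,-0.3603,0.056],"turn":[0,0,-0.5553],"fingers":0},{"delta_pos":[0.5287,-0.3603,0.056],"turn":[0,0,-0.5553],"fingers":0},{"delta_pos":[0.5287,-0.3603,0.056],"turn":[0,0,-0.5553],"fingers":0}])

```text
clock: 1.35
position: [0.4828, -0.2233, 0.2]
ee_rot: [0.745, 0.667, -0.0, -0.0]
ft_force: [0.3, 0.0, 0.6]
grip_width: 0.996
grasp_force: 0.0
```

```bash
python3 - <<'E'
from h import *
import pickle
show(); o=get_obs(); c=camera("wrist"); save(c,"w1.png"); pickle.dump((o,c),open("w1.pkl","wb"))
print(c["fx"],c["cx"],c["cy"]); print(np.round(c["tool_from_camera"],4))
E
```

```text
t 1.35 p [ 0.4828 -0.2233  0.2   ] psi 83.65 tilt z [-8.e-04 -1.e-04 -1.e+00] F [0.3 0.  0.6] M [-0.07 -0.01 -0.  ] w 0.996 g 0.0
375.28229070436737 283.6449251467405 209.91937443034809
[[-3.000e-04 -9.642e-01 -2.651e-01  6.660e-02]
 [ 1.000e+00 -0.000e+00 -1.000e-03  1.300e-03]
 [ 9.000e-04 -2.651e-01  9.642e-01 -1.311e-01]
 [ 0.000e+00  0.000e+00  0.000e+00  1.000e+00]]
```

View pics/w1.png

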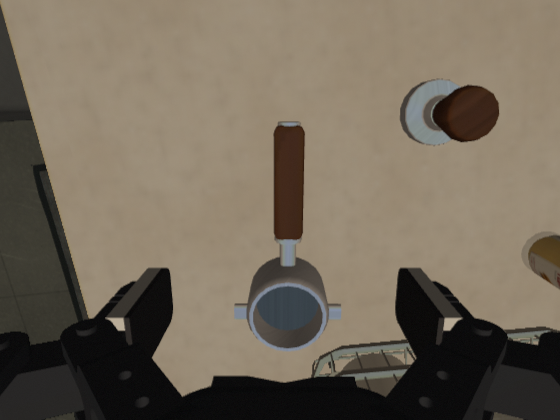

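The handle spans about (274–304, 125–240), the cup rim is centred near (288, 311), and the lugs are at (240, 312) and (335, 312). The tamper is at (435–480, 112), well clear.

```bash
cat >> h.py <<'E'
def wc(o,c):
    "wrist camera -> static style R,t"
    T=np.eye(4);T[:3,:3]=Ro.from_quat(o["ee_rot"]).as_matrix();T[:3,3]=o["position"];W=np.linalg.inv(T@c["tool_from_camera"])
    return dict(c,R=W[:3,:3],t=W[:3,3])
E
python3 - <<'E'
from h import *
import pickle
o,c=pickle.load(open("w1.pkl","rb")); c=wc(o,c)
r,g,b=[c["color"][...,i].astype(int) for i in range(3)]; v,u=np.mgrid[:420,:560]
m=((r>b*1.6)&(r<130)&(abs(u-289)<25)&(v>115)&(v<250)).astype(np.uint8)
ct=max(cv2.findContours(m,0,1)[0],key=len)[:,0]; X=cast(c,ct,.042)
print(cv2.minAreaRect(ct.astype(np.float32)),cv2.minAreaRect(X[:,:2].astype(np.float32)))
# row midpoints -> direction
mid=np.array([[u[i][m[i]>0].mean(),i] for i in range(135,232)]); Y=cast(c,mid,.042)[:,:2]
k=np.polyfit(Y[:,1],Y[:,0],1); print("handle dir deg",np.degrees(np.arctan2(1,k[0])),"x at y=-.2225",np.polyval(k,-.2225))
# depth check & rim
P=pts(c); print("depth handle",P[180,289],"rows",P[150,289],"rim",P[311,252],P[311,325])
rim=(abs(P[...,2]-.056)<.004)&(np.hypot(u-288,v-305)<55)&(abs(v-305)<50)
Q=P[rim]; Q=Q[np.hypot(Q[:,0]-.474,Q[:,1]+.322)<.06]; print("rim n",len(Q),np.median(Q,0),cv2.minEnclosingCircle(Q[:,:2].astype(np.float32)))
e=cast(c,[[288,311],[248,311],[328,311],[288,274],[288,348]],.056);print(e)
E
```

```text
((289.0, 182.0), (112.0, 30.0), 90.0) ((0.4883430004119873, -0.2159554362297058), (0.08937844634056091, 0.022735856473445892), 83.24653625488281)
handle dir deg 83.36988271758422 x at y=-.2225 0.4873906644607057
depth handle [ 0.48909164 -0.21280254  0.04108085] rows [ 0.49159473 -0.18946924  0.04192069] rim [ 0.44721633 -0.31554123  0.05529938] [ 0.50692571 -0.32199297  0.05554929]
rim n 1343 [ 0.47607731 -0.31759388  0.05493697] ((0.4755311906337738, -0.3233291506767273), 0.033835459500551224)
[[ 0.47671227 -0.31838686  0.056     ]
 [ 0.4440635  -0.31477824  0.056     ]
 [ 0.50934777 -0.32199402  0.056     ]
 [ 0.48027605 -0.28551897  0.056     ]
 [ 0.47293338 -0.3532387   0.056     ]]
```

```bash
python3 - <<'E'
from h import *
goto((.4876,-.2217,.021),83.4)
E
```

```text
delta [0.0029 0.0049 0.1792] turn [-0.0005  0.0005  0.003 ]
```

Scaled: 0.179 m / 0.75 = 0.2387, 0.003 m / 0.75 = 0.004, 0.004 rad / 2.0944 = 0.0019.

>>> move_arm(plan=[{"delta_pos":[0.004,0.0067,0.0533],"turn":[0,0,0.0019],"fingers":0},{"delta_pos":[0.004,0.0067,0.12],"turn":[0,0,0.0019],"fingers":0},{"delta_pos":[0.004,0.0067,0.1867],"turn":[0,0,0.0019],"fingers":0},{"delta_pos":[0.004,0.0067,0.22],"turn":[0,0,0.0019],"fingers":0},{"delta_pos":[0.004,0.0067,0.2387],"turn":[0,0,0.0019],"fingers":0},{"delta_pos":[0.004,0.0067,0.2387],"turn":[0,0,0.0019],"fingers":0.3},{"delta_pos":[0.004,0.0067,0.2387],"turn":[0,0,0.0019],"fingers":0.6},{"delta_pos":[0.004,0.0067,0.2387],"turn":[0,0,0.0019],"fingers":1},{"delta_pos":[0.004,0.0067,0.2387],"turn":[0,0,0.0019],"fingers":1},{"delta_pos":[0.004,0.0067,0.2387],"turn":[0,0,0.0019],"fingers":1},{"delta_pos":[0.004,0.0067,0.2387],"turn":[0,0,0.0019],"fingers":1},{"delta_pos":[0.004,0.0067,0.2387],"turn":[0,0,0.0019],"fingers":1}], force=120)

```text
clock: 2.9
position: [0.489, -0.2207, 0.022]
ee_rot: [0.746, 0.666, 0.0, 0.001]
ft_force: [-1.9, 0.4, 6.6]
grip_width: 0.263
grasp_force: 116.8
```

```bash
python3 -c "
from h import *
show()"
```

```text
t 2.9 p [ 0.489  -0.2207  0.022 ] psi 83.48 tilt z [ 1.1e-03 -9.0e-04 -1.0e+00] F [-1.9  0.4  6.6] M [-0.31  0.36 -0.03] w 0.263 g 116.8
```

Scaled: -0.11 m / 0.75 = -0.1467, -0.03 m / 0.75 = -0.04.

>>> move_arm(plan=[{"delta_pos":[0,0,-0.0133],"fingers":1},{"delta_pos":[0,0,-0.04],"fingers":1},{"delta_pos":[0,0,-0.08],"fingers":1},{"delta_pos":[0,0,-0.12],"fingers":1},{"delta_pos":[0,0,-0.1467],"fingers":1},{"delta_pos":[0,0,-0.1467],"fingers":1},{"delta_pos":[0,0,-0.1467],"fingers":1}])

```text
validation failed for argument at $.pl...
```

```bash
python3 - <<'E'
from h import *
import pickle
show(); o=get_obs(); c=camera("wrist"); save(c,"w2.png"); pickle.dump((o,c),open("w2.pkl","wb"))
E
```

```text
t 2.9 p [ 0.489  -0.2207  0.022 ] psi 83.48 tilt z [ 1.1e-03 -9.0e-04 -1.0e+00] F [-1.9  0.4  6.6] M [-0.31  0.36 -0.03] w 0.263 g 116.8
```

View pics/w2.png

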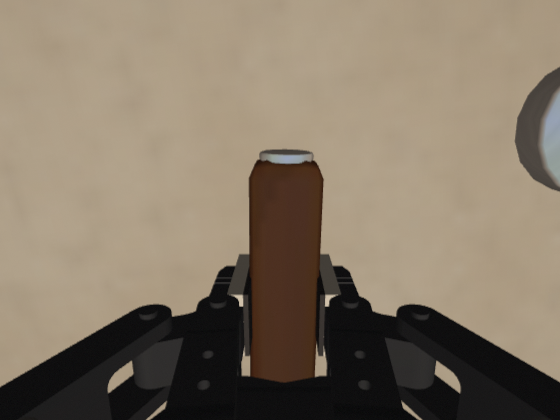

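The move was refused because it needs a turn in every row, so the arm has not moved. The picture shows the handle centred between the pads, with its wooden end at row ~160. I'll lift now.

Scaled: -0.11 m / 0.75 = -0.1467, -0.03 m / 0.75 = -0.04.

>>> move_arm(plan=[{"delta_pos":[0,0,-0.0133],"turn":[0,0,0],"fingers":1},{"delta_pos":[0,0,-0.04],"turn":[0,0,0],"fingers":1},{"delta_pos":[0,0,-0.08],"turn":[0,0,0],"fingers":1},{"delta_pos":[0,0,-0.12],"turn":[0,0,0],"fingers":1},{"delta_pos":[0,0,-0.1467],"turn":[0,0,0],"fingers":1},{"delta_pos":[0,0,-0.1467],"turn":[0,0,0],"fingers":1},{"delta_pos":[0,0,-0.1467],"turn":[0,0,0],"fingers":1}])

```text
clock: 3.82
position: [0.4878, -0.2202, 0.1303]
ee_rot: [0.746, 0.666, -0.0, -0.001]
ft_force: [-0.5, -0.1, -1.9]
grip_width: 0.262
grasp_force: 117.5
```

```bash
python3 - <<'E'
from h import *
import pickle
show(); o,c=pickle.load(open("w2.pkl","rb")); c=wc(o,c)
R=Ro.from_quat(o["ee_rot"])
for z in(.03,.042): print("end in tool (wood end),z",z,R.inv().apply(cast(c,[[286,161],[286,152]],z)-o["position"]))
P=pts(c);print("depth end",P[[150,155,165,180,220],286]); print("tool",R.inv().apply(P[[165,180,220,260],286]-o["position"]))
d={n:camera(n) for n in("side","top")}; pickle.dump(d,open("c2.pkl","wb"))
a=[]
for n,c in d.items():
    x,y=(310,200) if n=="side" else (320,200)
    a.append(cv2.resize(c["color"][y:y+100,x:x+130,::-1],None,fx=3,fy=3,interpolation=cv2.INTER_CUBIC))
cv2.imwrite("pics/l.png",np.hstack(a))
E
```

```text
t 3.83 p [ 0.4878 -0.2202  0.1303] psi 83.47 tilt z [-1.3e-03  6.0e-04 -1.0e+00] F [-0.5 -0.1 -1.9] M [ 0.23 -0.07 -0.02] w 0.262 g 117.5
end in tool (wood end),z 0.03 [[ 0.04937191  0.00197499 -0.00798862]
 [ 0.0523125   0.00197094 -0.00799074]]
end in tool (wood end),z 0.042 [[ 0.05104728  0.0019112  -0.01998991]
 [ 0.05370116  0.00190755 -0.01999183]]
depth end [[ 0.4969675  -0.16879393  0.02542575]
 [ 0.49686523 -0.16905814  0.03676832]
 [ 0.49652101 -0.17208298  0.03715647]
 [ 0.49603596 -0.17620893  0.0401179 ]
 [ 0.49459171 -0.18901375  0.03973982]]
tool [[ 0.04912874  0.00193866 -0.01514497]
 [ 0.04497226  0.00192921 -0.01810341]
 [ 0.03208655  0.00194889 -0.01771603]
 [ 0.0185734   0.0019665  -0.01790022]]
```

View pics/l.png

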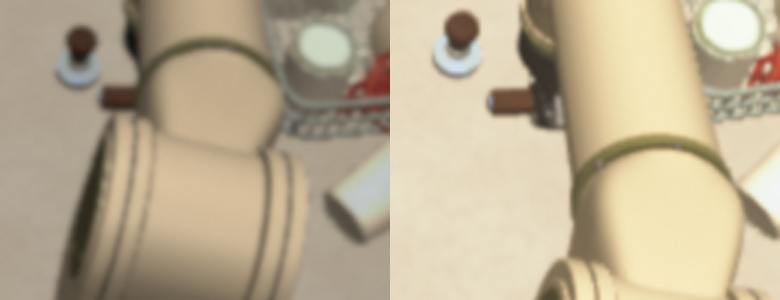

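Both crops show the handle tip and tamper clear and the arm hiding the cup. The wood ends about 50 mm ahead of the TCP, which puts the cup axis about 102.5 mm behind it. Next I'll carry it to a point in front of the head.

```bash
cat >> h.py <<'E'
L=.1025
def tcp(ax,psi,zpf): 
    a=np.radians(psi); return np.array([ax[0]+L*np.cos(a),ax[1]+L*np.sin(a),zpf+.022])
def axis():
    o=get_obs(); R=Ro.from_quat(o["ee_rot"]); return o["position"]+R.apply([-L,0,.022])
E
python3 - <<'E'
from h import *
goto(tcp((.46,.19),138.6,.12),138.6)
print(axis())
E
```

```text
delta [ 0.4629 -0.1583 -0.0112] turn [-0.0014 -0.0016 -0.9622]
[ 0.47603179 -0.32194755  0.10801942]
```

Scaled: 0.463 m / 0.75 = 0.6173, 0.45 m / 0.75 = 0.6, -0.962 rad / 2.0944 = -0.4593.

>>> move_arm(plan=[{"delta_pos":[0.04,-0.0133,-0.0133],"turn":[0,0,-0.0286],"fingers":1},{"delta_pos":[0.1,-0.0347,-0.0147],"turn":[0,0,-0.0764],"fingers":1},{"delta_pos":[0.1667,-0.0573,-0.0147],"turn":[0,0,-0.1241],"fingers":1},{"delta_pos":[0.2333,-0.08,-0.0147],"turn":[0,0,-0.1767],"fingers":1},{"delta_pos":[0.3,-0.1027,-0.0147],"turn":[0,0,-0.2244],"fingers":1},{"delta_pos":[0.3667,-0.1253,-0.0147],"turn":[0,0,-0.2722],"fingers":1},{"delta_pos":[0.4333,-0.148,-0.0147],"turn":[0,0,-0.3247],"fingers":1},{"delta_pos":[0.5,-0.1707,-0.0147],"turn":[0,0,-0.3724],"fingers":1},{"delta_pos":[0.56,-0.192,-0.0147],"turn":[0,0,-0.4202],"fingers":1},{"delta_pos":[0.6,-0.2053,-0.0147],"turn":[0,0,-0.4488],"fingers":1},{"delta_pos":[0.6173,-0.2107,-0.0147],"turn":[0,0,-0.4593],"fingers":1},{"delta_pos":[0.6173,-0.2107,-0.0147],"turn":[0,0,-0.4593],"fingers":1}])

```text
clock: 5.42
position: [0.3838, 0.2576, 0.1418]
ee_rot: [0.353, 0.936, -0.0, -0.001]
ft_force: [0.0, -0.7, -3.6]
grip_width: 0.26
grasp_force: 117.6
```

```bash
python3 - <<'E'
from h import *
import pickle
show(); print(axis())
goto(tcp((.58,.1948),138.6,.12),138.6)
d={n:camera(n) for n in("side","top")}; pickle.dump(d,open("c3.pkl","wb"))
a=[]
for n,c in d.items():
    x,y=(160,170) if n=="side" else (150,180)
    a.append(cv2.resize(c["color"][y:y+130,x:x+130,::-1],None,fx=3,fy=3,interpolation=cv2.INTER_CUBIC))
cv2.imwrite("pics/m.png",np.hstack(a))
E
```

```text
t 5.42 p [0.3838 0.2576 0.1418] psi 138.62 tilt z [-0.0011 -0.     -1.    ] F [ 0.  -0.7 -3.6] M [0.08 0.16 0.  ] w 0.26 g 117.6
[0.46069721 0.18985193 0.11973004]
delta [-0.0862  0.0826 -0.0003] turn [-0.0008 -0.0008  0.0003]
```

View pics/m.png

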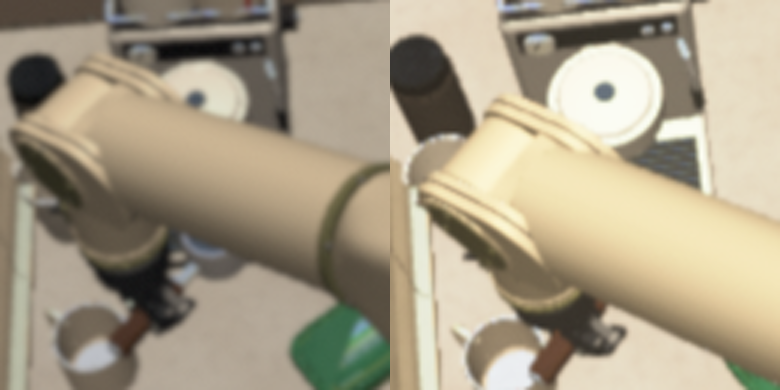

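The crops show the arm above with the handle at about (140, 325) in the left crop, clear over the mug. The cup sits in front of the tray at about (210, 250). I'll check the wrist's height against the machine.

```bash
python3 - <<'E'
from h import *
import pickle
d=pickle.load(open("c3.pkl","rb")); c0=pickle.load(open("c.pkl","rb"))
for n in d:
    P=pts(d[n]);P0=pts(c0[n]); m=(abs(P[...,2]-P0[...,2])>.03)&(P[...,0]>.2)&(P[...,1]>.05)
    Q=P[m]; 
    for z in np.arange(.1,.8,.1):
        q=Q[(Q[:,2]>z)&(Q[:,2]<z+.1)]
        if len(q)>5: print(n,round(z,1),len(q),"x",np.round(np.percentile(q[:,0],[1,99]),3),"y",np.round(np.percentile(q[:,1],[1,99]),3))
b=pts(c0["top"])[130:180,180:255]; print("cups top",np.percentile(b[...,2],99), b[b[...,2]>.3].min(0) if (b[...,2]>.3).any() else 0)
for n in d: # head again
    c=d[n]
E
```

```text
side 0.1 499 x [0.341 0.886] y [0.16  0.402]
side 0.2 369 x [0.334 0.89 ] y [0.177 0.426]
side 0.3 507 x [0.341 0.888] y [0.099 0.431]
side 0.4 400 x [0.293 0.891] y [0.142 0.445]
side 0.5 2671 x [0.207 0.437] y [0.131 0.31 ]
side 0.6 1197 x [0.2   0.887] y [0.054 0.403]
side 0.7 22 x [0.316 0.894] y [0.193 0.479]
top 0.1 263 x [0.321 0.889] y [0.117 0.424]
top 0.2 325 x [0.334 0.89 ] y [0.152 0.444]
top 0.3 286 x [0.341 0.889] y [0.138 0.403]
top 0.4 339 x [0.291 0.889] y [0.136 0.404]
top 0.5 3735 x [0.211 0.434] y [0.125 0.31 ]
top 0.6 1862 x [0.201 0.886] y [0.053 0.4  ]
top 0.7 16 x [0.285 0.89 ] y [0.4  0.48]
cups top 0.3720225137501505 [-0.12691251  0.10737087  0.30001065]
```

Scaled: -0.086 m / 0.75 = -0.1147, 0.0825 m / 0.75 = 0.11.

>>> move_arm(plan=[{"delta_pos":[-0.0267,0.0253,0],"turn":[0,0,0],"fingers":1},{"delta_pos":[-0.06,0.0573,0],"turn":[0,0,0],"fingers":1},{"delta_pos":[-0.0933,0.0893,0],"turn":[0,0,0],"fingers":1},{"delta_pos":[-0.1093,0.104,0],"turn":[0,0,0],"fingers":1},{"delta_pos":[-0.1147,0.11,0],"turn":[0,0,0],"fingers":1},{"delta_pos":[-0.1147,0.11,0],"turn":[0,0,0],"fingers":1},{"delta_pos":[-0.1147,0.11,0],"turn":[0,0,0],"fingers":1}])

```text
clock: 6.4
position: [0.5024, 0.2627, 0.1424]
ee_rot: [0.353, 0.936, -0.0, 0.0]
ft_force: [-1.4, -0.4, -3.2]
grip_width: 0.263
grasp_force: 117.8
```

```bash
python3 - <<'E'
from h import *
show(); print(axis()); goto(tcp((.58,.1948),138.6,.134),138.6)
E
```

```text
t 6.4 p [0.5024 0.2627 0.1424] psi 138.64 tilt z [ 0.e+00 -4.e-04 -1.e+00] F [-1.4 -0.4 -3.2] M [0.19 0.13 0.02] w 0.263 g 117.8
[0.57928946 0.19491818 0.12046859]
delta [-0.0006  0.0004 -0.0136] turn [-0.0003  0.0003  0.0006]
```

Scaled: -0.013 m / 0.75 = -0.0173, -0.011 m / 0.75 = -0.0147.

>>> move_arm(plan=[{"delta_pos":[-0.0013,0,-0.0053],"turn":[0,0,0],"fingers":1},{"delta_pos":[-0.0013,0,-0.0107],"turn":[0,0,0],"fingers":1},{"delta_pos":[-0.0013,0,-0.0147],"turn":[0,0,0],"fingers":1},{"delta_pos":[-0.0013,0,-0.0173],"turn":[0,0,0],"fingers":1},{"delta_pos":[-0.0013,0,-0.0173],"turn":[0,0,0],"fingers":1}])

```text
clock: 7.02
position: [0.5041, 0.262, 0.1554]
ee_rot: [0.353, 0.935, 0.0, 0.0]
ft_force: [1.6, 1.8, -3.9]
grip_width: 0.259
grasp_force: 117.4
```

```bash
python3 - <<'E'
from h import *
show(); print(axis())
E
```

```text
t 7.03 p [0.5041 0.262  0.1554] psi 138.6 tilt z [ 5.e-04  3.e-04 -1.e+00] F [ 1.6  1.8 -3.9] M [ 0.41 -0.1   0.12] w 0.259 g 117.4
[0.58104094 0.19426871 0.13345046]
```

Scaled: -0.004 m / 0.75 = -0.0053, -0.003 m / 0.75 = -0.004.

>>> move_arm(plan=[{"delta_pos":[0,0,-0.0013],"turn":[0,0,0],"fingers":1},{"delta_pos":[0,0,-0.0027],"turn":[0,0,0],"fingers":1},{"delta_pos":[0,0,-0.004],"turn":[0,0,0],"fingers":1},{"delta_pos":[0,0,-0.0053],"turn":[0,0,0],"fingers":1},{"delta_pos":[0,0,-0.0053],"turn":[0,0,0],"fingers":1}])

```text
clock: 7.65
position: [0.5039, 0.2618, 0.1594]
ee_rot: [0.354, 0.935, -0.0, -0.0]
ft_force: [0.7, 1.6, -6.0]
grip_width: 0.26
grasp_force: 119.0
```

```bash
python3 - <<'E'
from h import *
show(); print(axis())
E
```

```text
t 7.65 p [0.5039 0.2618 0.1594] psi 138.59 tilt z [-1.e-04 -3.e-04 -1.e+00] F [ 0.7  1.6 -6. ] M [0.64 0.06 0.22] w 0.26 g 119.0
[0.58078516 0.19401302 0.13736913]
```

Scaled: -0.002 m / 0.75 = -0.0027, -0.001 m / 0.75 = -0.0013.

>>> move_arm(plan=[{"delta_pos":[0,0,-0.0013],"turn":[0,0,0],"fingers":1},{"delta_pos":[0,0,-0.0027],"turn":[0,0,0],"fingers":1},{"delta_pos":[0,0,-0.0027],"turn":[0,0,0],"fingers":1},{"delta_pos":[0,0,-0.0027],"turn":[0,0,0],"fingers":1}])

```text
clock: 8.15
position: [0.504, 0.2617, 0.1612]
ee_rot: [0.354, 0.935, -0.0, 0.0]
ft_force: [2.3, 1.5, -7.1]
grip_width: 0.261
grasp_force: 118.7
```

```bash
python3 - <<'E'
from h import *
show(); print(axis())
E
```

```text
t 8.15 p [0.504  0.2617 0.1612] psi 138.58 tilt z [ 0.e+00 -3.e-04 -1.e+00] F [ 2.3  1.5 -7.1] M [0.67 0.   0.17] w 0.261 g 118.7
[0.58088259 0.19385651 0.13924179]
```

Scaled: -0.002 m / 0.75 = -0.0027, -0.001 m / 0.75 = -0.0013.

>>> move_arm(plan=[{"delta_pos":[0,0,-0.0013],"turn":[0,0,0],"fingers":1},{"delta_pos":[0,0,-0.0027],"turn":[0,0,0],"fingers":1},{"delta_pos":[0,0,-0.0027],"turn":[0,0,0],"fingers":1},{"delta_pos":[0,0,-0.0027],"turn":[0,0,0],"fingers":1}])

```text
clock: 8.65
position: [0.5042, 0.2617, 0.1636]
ee_rot: [0.354, 0.935, -0.0, 0.0]
ft_force: [1.4, -0.4, -6.6]
grip_width: 0.26
grasp_force: 119.3
```

```bash
python3 - <<'E'
from h import *
show(); print(axis())
E
```

```text
t 8.65 p [0.5042 0.2617 0.1636] psi 138.58 tilt z [ 5.e-04 -4.e-04 -1.e+00] F [ 1.4 -0.4 -6.6] M [0.44 0.06 0.11] w 0.26 g 119.3
[0.58102001 0.19390228 0.14162202]
```

Scaled: -0.003 m / 0.75 = -0.004, -0.002 m / 0.75 = -0.0027.

>>> move_arm(plan=[{"delta_pos":[0,0,-0.0013],"turn":[0,0,0],"fingers":1},{"delta_pos":[0,0,-0.0027],"turn":[0,0,0],"fingers":1},{"delta_pos":[0,0,-0.004],"turn":[0,0,0],"fingers":1},{"delta_pos":[0,0,-0.004],"turn":[0,0,0],"fingers":1}])

```text
clock: 9.15
position: [0.504, 0.2619, 0.1665]
ee_rot: [0.354, 0.935, -0.0, 0.0]
ft_force: [1.9, -0.1, -9.1]
grip_width: 0.26
grasp_force: 119.1
```

```bash
python3 - <<'E'
from h import *
show(); print(axis())
E
```

```text
t 9.15 p [0.504  0.2619 0.1665] psi 138.59 tilt z [ 2.e-04 -1.e-04 -1.e+00] F [ 1.9 -0.1 -9.1] M [0.68 0.07 0.22] w 0.26 g 119.1
[0.58086379 0.19412894 0.14452148]
```

```bash
python3 - <<'E'
from h import *
import pickle
o2,c2=pickle.load(open("w2.pkl","rb")); o=get_obs(); c=camera("wrist"); pickle.dump((o,c),open("w3.pkl","wb"))
for q,k in((o2,c2),(o,c)):
    R=Ro.from_quat(q["ee_rot"]); P=R.inv().apply(pts(wc(q,k)).reshape(-1,3)-q["position"]).reshape(420,560,3)
    B=P[165:300,270:300].reshape(-1,3); s=(abs(B[:,2]+.018)<.008)&(B[:,0]<.047); f=np.polyfit(B[s,0],B[s,2],1); print("slope deg",np.degrees(np.arctan(f[0])),"z at x=0",f[1],s.sum())
    g=k["color"].astype(int); print("row of end", [int(r) for r in range(120,220) if g[r,286,0]>1.6*g[r,286,2]][:1])
E
```

```text
slope deg 0.8190283899102804 z at x=0 -0.018666774750420896 3784
row of end [164]
slope deg -3.989786116264619 z at x=0 -0.018559120562244773 3807
row of end [167]
```

The lugs met the ring and the handle rotated about 5° in the grip. I'll back down and measure what tilt remains.

Scaled: 0.016 m / 0.75 = 0.0213, 0.012 m / 0.75 = 0.016.

>>> move_arm(plan=[{"delta_pos":[0,0,0.0053],"turn":[0,0,0],"fingers":1},{"delta_pos":[0,0,0.0107],"turn":[0,0,0],"fingers":1},{"delta_pos":[0,0,0.016],"turn":[0,0,0],"fingers":1},{"delta_pos":[0,0,0.0213],"turn":[0,0,0],"fingers":1},{"delta_pos":[0,0,0.0213],"turn":[0,0,0],"fingers":1}])

```text
clock: 9.82
position: [0.5038, 0.2618, 0.1499]
ee_rot: [0.354, 0.935, -0.0, -0.0]
ft_force: [0.1, -0.4, -2.2]
grip_width: 0.259
grasp_force: 119.9
```

```bash
cat >> h.py <<'E'
def slope():
    q=get_obs(); k=camera("wrist"); R=Ro.from_quat(q["ee_rot"]); P=R.inv().apply(pts(wc(q,k)).reshape(-1,3)-q["position"]).reshape(420,560,3)
    B=P[165:300,270:300].reshape(-1,3); s=(abs(B[:,2]+.018)<.008)&(B[:,0]<.047); f=np.polyfit(B[s,0],B[s,2],1)
    z=R.as_matrix(); tool=np.degrees(np.arctan2(z[2,0],np.hypot(z[0,0],z[1,0])))
    a=np.degrees(np.arctan(f[0]))-.82; print("handle in tool (+=cup up):",round(a,2),"tool x elev",round(tool,2),"cup-up world:",round(a-tool,2)); return a
E
python3 - <<'E'
from h import *
show(); slope()
E
```

```text
t 9.82 p [0.5038 0.2618 0.1499] psi 138.59 tilt z [-5.e-04 -3.e-04 -1.e+00] F [ 0.1 -0.4 -2.2] M [ 0.18  0.19 -0.01] w 0.259 g 119.9
handle in tool (+=cup up): -4.29 tool x elev 0.01 cup-up world: -4.3
```

```bash
cat >> h.py <<'E'
H=np.array([.5803,.1945])
def pose(psi,zpf,beta,ax=H):
    a=np.radians(psi); R=Rd(psi)*Ro.from_rotvec([0,-np.radians(beta),0])
    g=np.array([ax[0]+L*np.cos(a),ax[1]+L*np.sin(a),zpf+.030])
    return g+R.apply([0,0,.008]),R
def rows(tg,beta,ax=H):
    o=get_obs(); p0=o["position"]; R0=Ro.from_quat(o["ee_rot"])
    for psi,z in tg:
        p,R=pose(psi,z,beta,ax); print((psi,z),"d",np.round(R0.inv().apply(p-p0),4).tolist(),"t",np.round((R0.inv()*R).as_rotvec(),3).tolist())
def pf(beta):
    o=get_obs(); R=Ro.from_quat(o["ee_rot"])*Ro.from_rotvec([0,np.radians(beta),0]); g=o["position"]+Ro.from_quat(o["ee_rot"]).apply([0,0,-.008]); x=g+R.apply([-L,0,.03]); print("pf origin",np.round(x,4),"off axis",np.round(x[:2]-H,4))
E
python3 - <<'E'
from h import *
rows([(143.6,.131),(143.6,.137)],4.3)
E
```

```text
(143.6, 0.131) d [-0.0003, -0.0089, -0.0029] t [-0.004, -0.075, -0.087]
(143.6, 0.137) d [-0.0003, -0.0089, -0.0089] t [-0.004, -0.075, -0.087]
```

Scaled: -0.009 m / 0.75 = -0.012, -0.008 m / 0.75 = -0.0107, -0.087 rad / 2.0944 = -0.0415.

>>> move_arm(plan=[{"delta_pos":[0,-0.0053,0],"turn":[-0.001,-0.0191,-0.0215],"fingers":1},{"delta_pos":[0,-0.012,-0.0027],"turn":[-0.0019,-0.0358,-0.0415],"fingers":1},{"delta_pos":[0,-0.012,-0.004],"turn":[-0.0019,-0.0358,-0.0415],"fingers":1},{"delta_pos":[0,-0.012,-0.0067],"turn":[-0.0019,-0.0358,-0.0415],"fingers":1},{"delta_pos":[0,-0.012,-0.0093],"turn":[-0.0019,-0.0358,-0.0415],"fingers":1},{"delta_pos":[0,-0.012,-0.0107],"turn":[-0.0019,-0.0358,-0.0415],"fingers":1},{"delta_pos":[0,-0.012,-0.012],"turn":[-0.0019,-0.0358,-0.0415],"fingers":1},{"delta_pos":[0,-0.012,-0.012],"turn":[-0.0019,-0.0358,-0.0415],"fingers":1},{"delta_pos":[0,-0.012,-0.012],"turn":[-0.0019,-0.0358,-0.0415],"fingers":1}])

```text
clock: 11.0
position: [0.4982, 0.2549, 0.1588]
ee_rot: [0.312, 0.949, -0.011, 0.036]
ft_force: [5.4, 1.0, -10.2]
grip_width: 0.262
grasp_force: 119.0
```

```bash
python3 - <<'E'
from h import *
show(); pf(4.3); a=slope(); show(); rows([(133.6,.131),(133.6,.137)],-a if 0 else 4.3)
E
```

```text
t 11.0 p [0.4982 0.2549 0.1588] psi 143.56 tilt z [ 0.0606 -0.0437 -0.9972] F [  5.4   1.  -10.2] M [ 0.91 -0.31  0.48] w 0.262 g 119.0
pf origin [0.5802 0.1944 0.1368] off axis [-0.0001 -0.0001]
handle in tool (+=cup up): -4.96 tool x elev -4.28 cup-up world: -0.68
t 11.05 p [0.4982 0.2549 0.1588] psi 143.56 tilt z [ 0.0606 -0.0438 -0.9972] F [ 5.4 -0.  -9.9] M [ 0.86 -0.3   0.44] w 0.258 g 119.0
(133.6, 0.131) d [-0.0011, 0.0177, 0.0059] t [0.014, -0.0, 0.173]
(133.6, 0.137) d [-0.0016, 0.0178, -0.0001] t [0.014, -0.0, 0.173]
```

```bash
sed -i 's/^H=.*/H=np.array([.5813,.1945])/' h.py; python3 - <<'E'
from h import *
rows([(133.6,.131),(133.6,.137)],4.7)
E
```

```text
(133.6, 0.131) d [-0.002, 0.0183, 0.006] t [0.014, -0.007, 0.173]
(133.6, 0.137) d [-0.0024, 0.0183, -0.0] t [0.014, -0.007, 0.173]
```

Scaled: 0.0183 m / 0.75 = 0.0244, 0.006 m / 0.75 = 0.008, 0.173 rad / 2.0944 = 0.0826.

>>> move_arm(plan=[{"delta_pos":[0,0,0.008],"turn":[0,0,0],"fingers":1},{"delta_pos":[-0.0013,0.012,0.008],"turn":[0.0033,-0.0014,0.0415],"fingers":1},{"delta_pos":[-0.0027,0.0244,0.008],"turn":[0.0067,-0.0033,0.0826],"fingers":1},{"delta_pos":[-0.0027,0.0244,0.008],"turn":[0.0067,-0.0033,0.0826],"fingers":1},{"delta_pos":[-0.0027,0.0244,0.0053],"turn":[0.0067,-0.0033,0.0826],"fingers":1},{"delta_pos":[-0.0027,0.0244,0.0027],"turn":[0.0067,-0.0033,0.0826],"fingers":1},{"delta_pos":[-0.0032,0.0244,0.0013],"turn":[0.0067,-0.0033,0.0826],"fingers":1},{"delta_pos":[-0.0032,0.0244,0],"turn":[0.0067,-0.0033,0.0826],"fingers":1},{"delta_pos":[-0.0032,0.0244,0],"turn":[0.0067,-0.0033,0.0826],"fingers":1},{"delta_pos":[-0.0032,0.0244,0],"turn":[0.0067,-0.0033,0.0826],"fingers":1}])

```text
clock: 12.3
position: [0.5103, 0.2684, 0.1588]
ee_rot: [0.393, 0.919, -0.016, 0.037]
ft_force: [-0.4, 2.8, -15.1]
grip_width: 0.258
grasp_force: 118.2
```

```bash
python3 - <<'E'
from h import *
show(); pf(4.7); a=slope(); show(); rows([(148.6,.131),(148.6,.137)],5); rows([(128.6,.131),(128.6,.137)],5)
E
```

```text
t 12.3 p [0.5103 0.2684 0.1588] psi 133.65 tilt z [ 0.0554 -0.0592 -0.9967] F [ -0.4   2.8 -15.1] M [1.61 1.09 0.12] w 0.258 g 118.2
pf origin [0.5805 0.1947 0.1367] off axis [-0.0008  0.0002]
handle in tool (+=cup up): -5.18 tool x elev -4.65 cup-up world: -0.53
t 12.35 p [0.5103 0.2684 0.1589] psi 133.64 tilt z [ 0.0555 -0.0592 -0.9967] F [ -1.9   2.4 -14.9] M [1.7  1.13 0.16] w 0.259 g 118.2
(148.6, 0.131) d [-0.0036, -0.0259, 0.0062] t [-0.023, -0.006, -0.26]
(148.6, 0.137) d [-0.0041, -0.0259, 0.0002] t [-0.023, -0.006, -0.26]
(128.6, 0.131) d [-0.0006, 0.0093, 0.0059] t [0.007, -0.006, 0.088]
(128.6, 0.137) d [-0.0011, 0.0093, -0.0001] t [0.007, -0.006, 0.088]
```

Scaled: -0.026 m / 0.75 = -0.0347, 0.006 m / 0.75 = 0.008, -0.26 rad / 2.0944 = -0.1241.

>>> move_arm(plan=[{"delta_pos":[0,0,0.008],"turn":[0,0,0],"fingers":1},{"delta_pos":[-0.0013,-0.012,0.008],"turn":[-0.0038,-0.001,-0.043],"fingers":1},{"delta_pos":[-0.0027,-0.024,0.008],"turn":[-0.0076,-0.0019,-0.0859],"fingers":1},{"delta_pos":[-0.0048,-0.0347,0.008],"turn":[-0.011,-0.0029,-0.1241],"fingers":1},{"delta_pos":[-0.0048,-0.0347,0.008],"turn":[-0.011,-0.0029,-0.1241],"fingers":1},{"delta_pos":[-0.0048,-0.0347,0.0053],"turn":[-0.011,-0.0029,-0.1241],"fingers":1},{"delta_pos":[-0.0051,-0.0347,0.0027],"turn":[-0.011,-0.0029,-0.1241],"fingers":1},{"delta_pos":[-0.0053,-0.0347,0.0013],"turn":[-0.011,-0.0029,-0.1241],"fingers":1},{"delta_pos":[-0.0053,-0.0347,0],"turn":[-0.011,-0.0029,-0.1241],"fingers":1},{"delta_pos":[-0.0053,-0.0347,0],"turn":[-0.011,-0.0029,-0.1241],"fingers":1},{"delta_pos":[-0.0053,-0.0347,0],"turn":[-0.011,-0.0029,-0.1241],"fingers":1}])

```text
clock: 13.72
position: [0.495, 0.2474, 0.1598]
ee_rot: [0.271, 0.962, -0.011, 0.043]
ft_force: [1.4, -0.4, -3.8]
grip_width: 0.26
grasp_force: 119.9
```

```bash
python3 - <<'E'
from h import *
show(); pf(5); a=slope(); show(); rows([(128.6,.131),(128.6,.137)],5.2);rows([(148.6,.131),(148.6,.137),(148.6,.14)],5.2)
E
```

```text
t 13.72 p [0.495  0.2474 0.1598] psi 148.56 tilt z [ 0.0761 -0.0451 -0.9961] F [ 1.4 -0.4 -3.8] M [-0.   -0.02  0.02] w 0.26 g 119.9
pf origin [0.5819 0.1943 0.1379] off axis [ 0.0006 -0.0002]
handle in tool (+=cup up): -4.39 tool x elev -5.08 cup-up world: 0.69
t 13.78 p [0.4949 0.2474 0.1598] psi 148.57 tilt z [ 0.0761 -0.0452 -0.9961] F [ 2.5 -0.1 -3.7] M [-0.01  0.01 -0.02] w 0.262 g 119.9
(128.6, 0.131) d [-0.005, 0.0346, 0.0073] t [0.032, -0.002, 0.347]
(128.6, 0.137) d [-0.0056, 0.0346, 0.0013] t [0.032, -0.002, 0.347]
(148.6, 0.131) d [0.0011, -0.0002, 0.0067] t [0.001, -0.002, -0.001]
(148.6, 0.137) d [0.0005, -0.0002, 0.0007] t [0.001, -0.002, -0.001]
(148.6, 0.14) d [0.0003, -0.0002, -0.0023] t [0.001, -0.002, -0.001]
```

The force vanished above the ring level, so the lugs are in the gates at about 148.6°. I'll continue up, level.

```bash
python3 - <<'E'
from h import *
rows([(148.6,.140),(148.6,.143),(148.6,.146)],4.4)
E
```

```text
(148.6, 0.14) d [0.0004, -0.0002, -0.0023] t [0.001, 0.012, -0.001]
(148.6, 0.143) d [0.0001, -0.0002, -0.0053] t [0.001, 0.012, -0.001]
(148.6, 0.146) d [-0.0001, -0.0002, -0.0082] t [0.001, 0.012, -0.001]
```

Scaled: -0.008 m / 0.75 = -0.0107, -0.001 m / 0.75 = -0.0013, 0.012 rad / 2.0944 = 0.0057.

>>> move_arm(plan=[{"delta_pos":[0,0,-0.0013],"turn":[0,0.0057,0],"fingers":1},{"delta_pos":[0,0,-0.004],"turn":[0,0.0057,0],"fingers":1},{"delta_pos":[0,0,-0.0067],"turn":[0,0.0057,0],"fingers":1},{"delta_pos":[0,0,-0.0093],"turn":[0,0.0057,0],"fingers":1},{"delta_pos":[0,0,-0.0107],"turn":[0,0.0057,0],"fingers":1},{"delta_pos":[0,0,-0.0107],"turn":[0,0.0057,0],"fingers":1}])

```text
clock: 14.52
position: [0.4946, 0.2475, 0.168]
ee_rot: [0.271, 0.962, -0.01, 0.037]
ft_force: [4.6, -2.7, -4.2]
grip_width: 0.257
grasp_force: 119.7
```

```bash
python3 - <<'E'
from h import *
show(); pf(4.4); a=slope(); show(); rows([(148.6,.1475),(148.6,.149)],-a)
E
```

```text
t 14.53 p [0.4946 0.2475 0.168 ] psi 148.56 tilt z [ 0.0663 -0.0392 -0.997 ] F [ 4.6 -2.7 -4.2] M [-0.18 -0.28  0.19] w 0.257 g 119.7
pf origin [0.5815 0.1944 0.146 ] off axis [ 0.0002 -0.0001]
handle in tool (+=cup up): -4.49 tool x elev -4.42 cup-up world: -0.07
t 14.57 p [0.4945 0.2475 0.1679] psi 148.56 tilt z [ 0.0663 -0.0393 -0.997 ] F [ 4.4 -3.3 -4.6] M [-0.18 -0.39  0.12] w 0.263 g 119.8
(148.6, 0.1475) d [0.0, -0.0001, -0.0016] t [0.001, -0.001, -0.001]
(148.6, 0.149) d [-0.0001, -0.0001, -0.0031] t [0.001, -0.001, -0.001]
```

```bash
sed -i 's/^H=.*/H=np.array([.583,.1935])/' h.py; python3 - <<'E'
from h import *
rows([(148.6,.146),(148.6,.148)],4.4)
E
```

```text
(148.6, 0.146) d [-0.0018, -0.0, 0.0] t [0.001, 0.0, -0.001]
(148.6, 0.148) d [-0.0019, -0.0, -0.002] t [0.001, 0.0, -0.001]
```

Scaled: -0.002 m / 0.75 = -0.0027, -0.001 m / 0.75 = -0.0013.

>>> move_arm(plan=[{"delta_pos":[-0.0013,0,0],"turn":[0,0,0],"fingers":1},{"delta_pos":[-0.0027,0,0],"turn":[0,0,0],"fingers":1},{"delta_pos":[-0.0027,0,-0.0013],"turn":[0,0,0],"fingers":1},{"delta_pos":[-0.0027,0,-0.0027],"turn":[0,0,0],"fingers":1},{"delta_pos":[-0.0027,0,-0.0027],"turn":[0,0,0],"fingers":1},{"delta_pos":[-0.0027,0,-0.0027],"turn":[0,0,0],"fingers":1}])

```text
clock: 15.32
position: [0.4957, 0.2471, 0.1699]
ee_rot: [0.27, 0.962, -0.01, 0.037]
ft_force: [0.8, 0.6, -2.6]
grip_width: 0.258
grasp_force: 119.9
```

```bash
python3 - <<'E'
from h import *
show(); pf(4.4); a=slope(); show(); rows([(148.6,.149),(148.6,.15)],4.4)
E
```

```text
t 15.32 p [0.4957 0.2471 0.1699] psi 148.59 tilt z [ 0.0656 -0.0387 -0.9971] F [ 0.8  0.6 -2.6] M [ 0.16  0.33 -0.03] w 0.258 g 119.9
pf origin [0.5826 0.194  0.1478] off axis [-0.0004  0.0005]
handle in tool (+=cup up): -4.36 tool x elev -4.37 cup-up world: 0.01
t 15.38 p [0.4957 0.247  0.1699] psi 148.59 tilt z [ 0.0656 -0.0388 -0.9971] F [-0.2 -0.3 -3.2] M [ 0.18  0.32 -0.02] w 0.259 g 119.9
(148.6, 0.149) d [-0.0006, -0.0002, -0.0011] t [0.001, -0.001, -0.0]
(148.6, 0.15) d [-0.0007, -0.0002, -0.0021] t [0.001, -0.001, -0.0]
```

Scaled: -0.0012 m / 0.75 = -0.0016, -0.0007 m / 0.75 = -0.0009.

>>> move_arm(plan=[{"delta_pos":[0,0,-0.0009],"turn":[0,0,0],"fingers":1},{"delta_pos":[0,0,-0.0016],"turn":[0,0,0],"fingers":1},{"delta_pos":[0,0,-0.0016],"turn":[0,0,0],"fingers":1},{"delta_pos":[0,0,-0.0016],"turn":[0,0,0],"fingers":1}])

```text
clock: 15.88
position: [0.4956, 0.247, 0.171]
ee_rot: [0.271, 0.962, -0.01, 0.037]
ft_force: [-0.0, 0.6, -3.6]
grip_width: 0.261
grasp_force: 119.8
```

```bash
python3 - <<'E'
from h import *
show(); pf(4.4); a=slope(); show(); rows([(148.6+i,.149) for i in (3,6,9,12,15,18)],4.4)
E
```

```text
t 15.88 p [0.4956 0.247  0.171 ] psi 148.58 tilt z [ 0.0655 -0.0388 -0.9971] F [-0.   0.6 -3.6] M [0.23 0.41 0.07] w 0.261 g 119.8
pf origin [0.5825 0.1939 0.1489] off axis [-0.0005  0.0004]
handle in tool (+=cup up): -4.48 tool x elev -4.37 cup-up world: -0.11
t 15.93 p [0.4956 0.2471 0.1711] psi 148.58 tilt z [ 0.0656 -0.0388 -0.9971] F [-0.4  0.3 -4.1] M [0.27 0.4  0.01] w 0.261 g 119.8
(151.6, 0.149) d [-0.0008, -0.0055, 0.0001] t [-0.003, -0.001, -0.052]
(154.6, 0.149) d [-0.0012, -0.0108, 0.0001] t [-0.007, -0.0, -0.105]
(157.6, 0.149) d [-0.0019, -0.0161, 0.0002] t [-0.011, -0.0, -0.157]
(160.6, 0.149) d [-0.0028, -0.0214, 0.0002] t [-0.015, -0.0, -0.209]
(163.6, 0.149) d [-0.0041, -0.0266, 0.0003] t [-0.019, -0.0, -0.261]
(166.6, 0.149) d [-0.0056, -0.0317, 0.0004] t [-0.023, -0.0, -0.314]
```

Scaled: -0.0161 m / 0.75 = -0.0215, -0.0108 m / 0.75 = -0.0144, -0.157 rad / 2.0944 = -0.075.

>>> move_arm(plan=[{"delta_pos":[-0.0004,-0.0036,0],"turn":[-0.001,0,-0.0124],"fingers":1},{"delta_pos":[-0.0008,-0.0073,0],"turn":[-0.0014,0,-0.0248],"fingers":1},{"delta_pos":[-0.0013,-0.0109,0],"turn":[-0.0024,0,-0.0372],"fingers":1},{"delta_pos":[-0.0016,-0.0144,0],"turn":[-0.0033,0,-0.0501],"fingers":1},{"delta_pos":[-0.002,-0.018,0.0001],"turn":[-0.0043,0,-0.0625],"fingers":1},{"delta_pos":[-0.0025,-0.0215,0.0003],"turn":[-0.0053,0,-0.075],"fingers":1},{"delta_pos":[-0.0025,-0.0215,0.0003],"turn":[-0.0053,0,-0.075],"fingers":1}])

```text
clock: 16.8
position: [0.489, 0.2321, 0.1711]
ee_rot: [0.194, 0.98, -0.007, 0.038]
ft_force: [0.4, 1.2, -5.4]
grip_width: 0.264
grasp_force: 119.6
```

```bash
python3 - <<'E'
from h import *
show(); pf(4.4); a=slope(); show(); rows([(157.6+i,.149) for i in (3,6,9,12)],4.4)
E
```

```text
t 16.8 p [0.489  0.2321 0.1711] psi 157.62 tilt z [ 0.071  -0.029  -0.9971] F [ 0.4  1.2 -5.4] M [0.26 0.08 0.14] w 0.264 g 119.6
pf origin [0.5832 0.1933 0.1491] off axis [ 0.0002 -0.0002]
handle in tool (+=cup up): -4.49 tool x elev -4.4 cup-up world: -0.1
t 16.85 p [0.4889 0.2322 0.1711] psi 157.59 tilt z [ 0.0708 -0.0289 -0.9971] F [ 0.3  1.8 -4. ] M [0.32 0.05 0.14] w 0.259 g 119.7
(160.6, 0.149) d [0.0, -0.0053, 0.0001] t [-0.004, -0.0, -0.052]
(163.6, 0.149) d [-0.0004, -0.0106, 0.0001] t [-0.008, -0.0, -0.105]
(166.6, 0.149) d [-0.0011, -0.0159, 0.0002] t [-0.012, -0.0, -0.157]
(169.6, 0.149) d [-0.0021, -0.0212, 0.0002] t [-0.016, -0.0, -0.209]
```

Scaled: -0.0212 m / 0.75 = -0.0283, -0.0159 m / 0.75 = -0.0212, -0.209 rad / 2.0944 = -0.0998.

>>> move_arm(plan=[{"delta_pos":[0,-0.0036,0],"turn":[-0.001,0,-0.0124],"fingers":1},{"delta_pos":[0,-0.0071,0],"turn":[-0.0019,0,-0.0248],"fingers":1},{"delta_pos":[-0.0003,-0.0107,0],"turn":[-0.0029,0,-0.0372],"fingers":1},{"delta_pos":[-0.0005,-0.0141,0],"turn":[-0.0038,0,-0.0501],"fingers":1},{"delta_pos":[-0.0009,-0.0177,0],"turn":[-0.0048,0,-0.0625],"fingers":1},{"delta_pos":[-0.0015,-0.0212,0],"turn":[-0.0057,0,-0.075],"fingers":1},{"delta_pos":[-0.0021,-0.0248,0],"turn":[-0.0067,0,-0.0874],"fingers":1},{"delta_pos":[-0.0028,-0.0283,0],"turn":[-0.0076,0,-0.0998],"fingers":1},{"delta_pos":[-0.0028,-0.0283,0],"turn":[-0.0076,0,-0.0998],"fingers":1}])

```text
clock: 17.98
position: [0.4827, 0.2117, 0.1712]
ee_rot: [0.09, 0.995, -0.003, 0.038]
ft_force: [0.3, 0.6, -4.0]
grip_width: 0.266
grasp_force: 119.6
```

```bash
python3 - <<'E'
from h import *
show(); pf(4.4); a=slope(); show(); rows([(172.6,.1493),(175.6,.1496),(178.6,.15),(181.6,.1503)],4.4)
E
```

```text
t 17.98 p [0.4827 0.2117 0.1712] psi 169.63 tilt z [ 0.0751 -0.0137 -0.9971] F [ 0.3  0.6 -4. ] M [0.21 0.78 0.03] w 0.266 g 119.6
pf origin [0.5829 0.1933 0.1491] off axis [-0.0001 -0.0002]
handle in tool (+=cup up): -4.53 tool x elev -4.38 cup-up world: -0.15
t 18.02 p [0.4827 0.2118 0.1712] psi 169.6 tilt z [ 0.0752 -0.0137 -0.9971] F [ 0.1  0.  -3.9] M [0.16 0.89 0.02] w 0.26 g 119.7
(172.6, 0.1493) d [-0.0002, -0.0053, -0.0001] t [-0.004, -0.0, -0.052]
(175.6, 0.1496) d [-0.0006, -0.0106, -0.0004] t [-0.008, -0.0, -0.104]
(178.6, 0.15) d [-0.0014, -0.0159, -0.0007] t [-0.012, -0.0, -0.157]
(181.6, 0.1503) d [-0.0023, -0.0211, -0.0009] t [-0.016, -0.0, -0.209]
```

Scaled: -0.0211 m / 0.75 = -0.0281, -0.0159 m / 0.75 = -0.0212, -0.209 rad / 2.0944 = -0.0998.

>>> move_arm(plan=[{"delta_pos":[0,-0.0036,0],"turn":[-0.001,0,-0.0124],"fingers":1},{"delta_pos":[-0.0003,-0.0071,-0.0001],"turn":[-0.0019,0,-0.0248],"fingers":1},{"delta_pos":[-0.0005,-0.0107,-0.0004],"turn":[-0.0029,0,-0.0372],"fingers":1},{"delta_pos":[-0.0008,-0.0141,-0.0005],"turn":[-0.0038,0,-0.0497],"fingers":1},{"delta_pos":[-0.0013,-0.0177,-0.0008],"turn":[-0.0048,0,-0.0625],"fingers":1},{"delta_pos":[-0.0019,-0.0212,-0.0009],"turn":[-0.0057,0,-0.075],"fingers":1},{"delta_pos":[-0.0024,-0.0247,-0.0011],"turn":[-0.0067,0,-0.0874],"fingers":1},{"delta_pos":[-0.0031,-0.0281,-0.0012],"turn":[-0.0076,0,-0.0998],"fingers":1},{"delta_pos":[-0.0031,-0.0281,-0.0012],"turn":[-0.0076,0,-0.0998],"fingers":1}])

```text
clock: 19.15
position: [0.4813, 0.1903, 0.1724]
ee_rot: [-0.014, 0.999, 0.0, 0.038]
ft_force: [1.3, -1.6, -2.5]
grip_width: 0.258
grasp_force: 120.1
```

```bash
python3 - <<'E'
from h import *
show(); pf(4.4); a=slope(); show(); rows([(184.6,.1506),(187.6,.151),(190.6,.151),(192.6,.151),(193.6,.151)],4.4)
E
```

```text
t 19.15 p [0.4813 0.1903 0.1724] psi -178.36 tilt z [ 0.0766  0.0018 -0.9971] F [ 1.3 -1.6 -2.5] M [-0.23  0.32 -0.32] w 0.258 g 120.1
pf origin [0.5831 0.1932 0.1504] off axis [ 0.0001 -0.0003]
handle in tool (+=cup up): -4.49 tool x elev -4.39 cup-up world: -0.09
t 19.2 p [0.4813 0.1903 0.1724] psi -178.38 tilt z [ 0.0767  0.0016 -0.9971] F [ 0.1 -2.  -2.9] M [-0.24  0.2  -0.4 ] w 0.264 g 120.1
(184.6, 0.1506) d [-0.0, -0.005, -0.0002] t [-0.005, -0.0, -0.052]
(187.6, 0.151) d [-0.0005, -0.0103, -0.0006] t [-0.009, -0.0, -0.104]
(190.6, 0.151) d [-0.0012, -0.0156, -0.0005] t [-0.013, -0.0, -0.156]
(192.6, 0.151) d [-0.0018, -0.0191, -0.0005] t [-0.015, -0.0, -0.191]
(193.6, 0.151) d [-0.0021, -0.0208, -0.0005] t [-0.017, -0.0, -0.209]
```

Scaled: -0.0156 m / 0.75 = -0.0208, -0.0103 m / 0.75 = -0.0137, -0.156 rad / 2.0944 = -0.0745.

>>> move_arm(plan=[{"delta_pos":[0,-0.0033,0],"turn":[-0.001,0,-0.0124],"fingers":1},{"delta_pos":[0,-0.0067,-0.0003],"turn":[-0.0024,0,-0.0248],"fingers":1},{"delta_pos":[-0.0003,-0.0103,-0.0005],"turn":[-0.0033,0,-0.0372],"fingers":1},{"delta_pos":[-0.0007,-0.0137,-0.0008],"turn":[-0.0043,0,-0.0497],"fingers":1},{"delta_pos":[-0.0011,-0.0161,-0.0008],"turn":[-0.0048,0,-0.0583],"fingers":1},{"delta_pos":[-0.0013,-0.0184,-0.0008],"turn":[-0.0057,0,-0.0664],"fingers":1},{"delta_pos":[-0.0016,-0.0208,-0.0007],"turn":[-0.0062,0,-0.0745],"fingers":1},{"delta_pos":[-0.0016,-0.0208,-0.0007],"turn":[-0.0062,0,-0.0745],"fingers":1},{"delta_pos":[-0.0016,-0.0208,-0.0007],"turn":[-0.0062,0,-0.0745],"fingers":1}])

```text
clock: 20.32
position: [0.4826, 0.1749, 0.1728]
ee_rot: [-0.092, 0.995, 0.004, 0.038]
ft_force: [-3.6, -3.9, 3.2]
grip_width: 0.263
grasp_force: 121.0
```

```bash
python3 - <<'E'
from h import *
show(); pf(4.4); a=slope(); o=get_obs(); F=o["ft_force"];r=o["position"][:2]-H; print("Mz about head",r[0]*F[1]-r[1]*F[0]+o["torque"][2], "force part",r[0]*F[1]-r[1]*F[0]); rows([(191.6,.151),(192.6,.151),(193.6,.151),(194.6,.151),(195.6,.151)],4.4)
E
```

```text
t 20.32 p [0.4826 0.1749 0.1728] psi -169.42 tilt z [ 0.0747  0.0144 -0.9971] F [-3.6 -3.9  3.2] M [-0.93  0.47 -0.87] w 0.263 g 121.0
pf origin [0.5828 0.1936 0.1507] off axis [-0.0002  0.0001]
handle in tool (+=cup up): -4.15 tool x elev -4.36 cup-up world: 0.21
Mz about head -0.5286937732637147 force part 0.34505728654043855
(191.6, 0.151) d [-0.0002, -0.0019, -0.0002] t [-0.001, -0.001, -0.018]
(192.6, 0.151) d [-0.0003, -0.0037, -0.0002] t [-0.002, -0.001, -0.035]
(193.6, 0.151) d [-0.0004, -0.0055, -0.0002] t [-0.004, -0.001, -0.053]
(194.6, 0.151) d [-0.0005, -0.0072, -0.0002] t [-0.005, -0.001, -0.07]
(195.6, 0.151) d [-0.0006, -0.009, -0.0002] t [-0.006, -0.001, -0.087]
```

Scaled: -0.0037 m / 0.75 = -0.0049, -0.0019 m / 0.75 = -0.0025, -0.035 rad / 2.0944 = -0.0167.

>>> move_arm(plan=[{"delta_pos":[0,-0.0013,-0.0004],"turn":[0,0,-0.0043],"fingers":1},{"delta_pos":[-0.0003,-0.0025,-0.0007],"turn":[-0.0005,0,-0.0086],"fingers":1},{"delta_pos":[-0.0004,-0.0037,-0.0007],"turn":[-0.001,0,-0.0124],"fingers":1},{"delta_pos":[-0.0004,-0.0049,-0.0007],"turn":[-0.001,0,-0.0167],"fingers":1},{"delta_pos":[-0.0004,-0.0049,-0.0007],"turn":[-0.001,0,-0.0167],"fingers":1}])

```text
clock: 21.0
position: [0.484, 0.1716, 0.1734]
ee_rot: [-0.11, 0.993, 0.005, 0.038]
ft_force: [1.7, -0.3, -1.3]
grip_width: 0.264
grasp_force: 120.2
```

```bash
cat >> h.py <<'E'
def mz():
    o=get_obs(); F=o["ft_force"];r=o["position"][:2]-H; print("Mz about head",r[0]*F[1]-r[1]*F[0]+o["torque"][2])
E
python3 - <<'E'
from h import *
show(); pf(4.4); mz(); slope(); mz(); rows([(193.6,.151),(194.6,.151),(195.6,.151),(196.6,.151)],4.4)
E
```

```text
t 21.0 p [0.484  0.1716 0.1734] psi -167.39 tilt z [ 0.0753  0.0175 -0.997 ] F [ 1.7 -0.3 -1.3] M [-0.35 -0.17 -0.99] w 0.264 g 120.2
pf origin [0.5834 0.1939 0.1515] off axis [0.0004 0.0004]
Mz about head -0.9218695250042923
handle in tool (+=cup up): -4.51 tool x elev -4.43 cup-up world: -0.08
Mz about head -0.9001418985860867
(193.6, 0.151) d [0.0005, -0.002, 0.0004] t [-0.001, 0.001, -0.017]
(194.6, 0.151) d [0.0005, -0.0038, 0.0004] t [-0.002, 0.001, -0.035]
(195.6, 0.151) d [0.0004, -0.0056, 0.0004] t [-0.003, 0.001, -0.052]
(196.6, 0.151) d [0.0003, -0.0074, 0.0004] t [-0.005, 0.001, -0.069]
```

Scaled: -0.0019 m / 0.75 = -0.0025, -0.0009 m / 0.75 = -0.0012, -0.017 rad / 2.0944 = -0.0081.

>>> move_arm(plan=[{"delta_pos":[0.0001,-0.0012,0],"turn":[0,0,-0.0043],"fingers":1},{"delta_pos":[0.0003,-0.0025,0],"turn":[-0.0005,0,-0.0081],"fingers":1},{"delta_pos":[0.0003,-0.0025,0],"turn":[-0.0005,0,-0.0081],"fingers":1},{"delta_pos":[0.0003,-0.0025,0],"turn":[-0.0005,0,-0.0081],"fingers":1}])

```text
clock: 21.55
position: [0.4846, 0.1703, 0.1737]
ee_rot: [-0.118, 0.992, 0.005, 0.039]
ft_force: [6.7, 2.5, -3.7]
grip_width: 0.264
grasp_force: 120.0
```

```bash
python3 - <<'E'
from h import *
show(); pf(4.4); mz(); slope(); mz(); rows([(194.6,.1512),(195.6,.1512),(196.6,.1512)],4.4)
E
```

```text
t 21.55 p [0.4846 0.1703 0.1737] psi -166.41 tilt z [ 0.0761  0.0195 -0.9969] F [ 6.7  2.5 -3.7] M [ 0.14 -0.8  -1.14] w 0.264 g 120.0
pf origin [0.5837 0.1942 0.1519] off axis [0.0007 0.0007]
Mz about head -1.2333135795223906
handle in tool (+=cup up): -4.69 tool x elev -4.51 cup-up world: -0.19
Mz about head -1.3485703967778
(194.6, 0.1512) d [0.0008, -0.0023, 0.0004] t [-0.0, 0.002, -0.018]
(195.6, 0.1512) d [0.0008, -0.0041, 0.0004] t [-0.002, 0.002, -0.035]
(196.6, 0.1512) d [0.0007, -0.0058, 0.0004] t [-0.003, 0.002, -0.052]
```

```bash
cat >> h.py <<'E'
def yawh(k):
    C=k["color"].astype(int); M=(C[...,0]>C[...,2]*1.5)&(C[...,0]>35); u=np.arange(560); R=[(r,u[230:345][M[r,230:345]].mean()) for r in range(175,250) if M[r,230:345].sum()>40]
    R=np.array(R); p=np.polyfit(R[:,0],R[:,1],1); return np.degrees(np.arctan(p[0])),np.polyval(p,210),len(R)
E
python3 - <<'E'
from h import *
import pickle
for f in("w2.pkl","w3.pkl"): print(yawh(pickle.load(open(f,"rb"))[1]))
print(yawh(camera("wrist"))); mz(); show()
E
```

```text
(np.float64(-0.656875888782249), np.float64(285.2629302987198), 75)
(np.float64(0.4360263199324063), np.float64(283.05144618302523), 75)
(np.float64(-0.4107621357581573), np.float64(284.5076718824088), 75)
Mz about head -1.3281446110381216
t 21.65 p [0.4846 0.1703 0.1738] psi -166.41 tilt z [ 0.0762  0.0196 -0.9969] F [ 7.   3.2 -4.4] M [ 0.13 -0.79 -1.18] w 0.262 g 120.0
```

Torque about the head is past 1.2 N m at 45° from the gate, so it is at the stop. I'll let go and withdraw upwards.

Scaled: -0.1 m / 0.75 = -0.1333, -0.09 m / 0.75 = -0.12.

>>> move_arm(plan=[{"delta_pos":[0,0,0],"turn":[0,0,0],"fingers":0.6},{"delta_pos":[0,0,0],"turn":[0,0,0],"fingers":0.3},{"delta_pos":[0,0,0],"turn":[0,0,0],"fingers":0},{"delta_pos":[0,0,0],"turn":[0,0,0],"fingers":0},{"delta_pos":[0,0,0],"turn":[0,0,0],"fingers":0},{"delta_pos":[0,0,0],"turn":[0,0,0],"fingers":0},{"delta_pos":[0,0,-0.0133],"turn":[0,0,0],"fingers":0},{"delta_pos":[0.0067,0,-0.04],"turn":[0,0,0],"fingers":0},{"delta_pos":[0.0133,0,-0.08],"turn":[0,0,0],"fingers":0},{"delta_pos":[0.0133,0,-0.12],"turn":[0,0,0],"fingers":0},{"delta_pos":[0.0133,0,-0.1333],"turn":[0,0,0],"fingers":0},{"delta_pos":[0.0133,0,-0.1333],"turn":[0,0,0],"fingers":0}])

```text
clock: 23.15
position: [0.467, 0.1654, 0.2725]
ee_rot: [-0.118, 0.992, 0.004, 0.038]
ft_force: [0.3, 0.7, 0.0]
grip_width: 1.002
grasp_force: 0.0
```

```bash
python3 - <<'E'
from h import *
import pickle
show(); o=get_obs(); c=camera("wrist"); save(c,"w5.png"); pickle.dump((o,c),open("w5.pkl","wb"))
C=wc(o,c); k=c["color"].astype(int); P=pts(C)
M=((k[...,0]>k[...,2]*1.5)&(k[...,0]>35)&(abs(P[...,2]-.19)<.03)); Q=P[M]; print(len(Q),np.median(Q,0))
w,V=np.linalg.eigh(np.cov(Q[:,:2].T)); print("handle dir deg",np.degrees(np.arctan2(V[1,1],V[0,1])))
t=(Q[:,:2]-Q[:,:2].mean(0))@V[:,1]; f=np.polyfit(t,Q[:,2],1); print("slope deg",np.degrees(np.arctan(f[0])))
E
```

```text
t 23.15 p [0.467  0.1654 0.2725] psi -166.44 tilt z [ 0.0753  0.0176 -0.997 ] F [0.3 0.7 0. ] M [-0.05  0.06 -0.04] w 1.002 g 0.0
5442 [0.47462424 0.16769805 0.19163342]
handle dir deg -167.13459374182963
slope deg -0.329081846758956
```

View pics/w5.png

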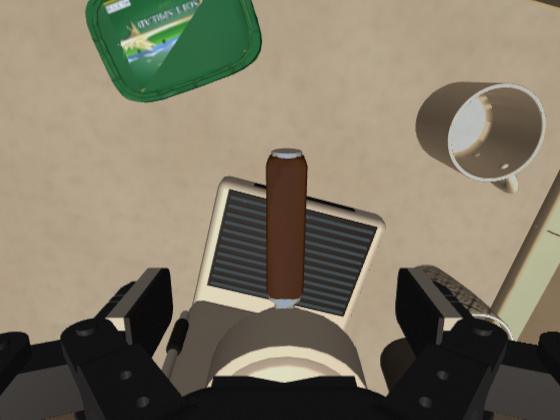

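The fingers are open and clear. The handle, at (286, 150–300), is level at about 193° yaw, in front of the head and hanging by itself above the tray. The tub and mug appear undisturbed. I'll hand in.

```bash
python3 -c "
from h import *
print(hand_in())"
```

```text
the job is handed in; nothing more can be done
None
```

The portafilter is in the brewing head, turned about 45° to where the torque passed 1.2 N m at its stop, and hangs level with the gripper clear. The job is handed in; `hand_in()` returned no verdict, so I can't confirm the result.

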